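# Hang the lift-off door on the sample cabinet

### The job

Take the cabinet door out of its stand and hang it back on the little sample cabinet: lower it so that both of its hinge sockets go fully down onto the two upright pins, feeling for the pins gently and never forcing it. Let go and swing the door shut, leaving it hanging there closed, with the other things on the bench left where they are.

Things in the scene. Friction and masses are not known exactly. Their poses are not given: they have to be found in the camera images.
- door_center (a point): Centre of the grey door, an upright panel 180 wide (y) x 180 high (z) x 14 mm thick (x) with a clear window in a solid 30 mm border; 0.36 to 0.6 kg, centre of gravity within 8 mm of here. Its top edge, 90 mm above, can be pinched across the 14 mm. Outer face to -x, hinge edge +y. Starts upright, loose in the stand, lower edge 12 mm above the bench. Shut, its axes match the cabinet's.
- door_free (a point): Middle of the door's free vertical edge, opposite the hinge, at (0, -90, 0) mm from the door's centre. A black knob stands 18 mm proud of the outer face 18 mm in from it. Hung, the door opens clockwise seen from above (the free edge goes to the cabinet's -x) and stays at any angle.
- socket_low (a point): Mouth (underside centre) of the door's lower hinge socket: an upright steel tube 22 mm high, 22 mm outside, straight through bore of 11 mm, axis 16 mm beyond the panel's edge. At (0, +106, -68) mm from the door's centre, in the door's axes.
- socket_up (a point): Mouth of the upper hinge socket: the same kind of tube on the same vertical line, 106 mm above the lower; at (0, +106, +38) mm from the door's centre.
- cabinet: Small grey sample cabinet, fixed, 160 deep (x) x 160 wide (y) x 205 mm high, open at its front (-x, facing roughly world +y), jars and tins inside. Origin: underside centre, on the bench. The shut door rests against its front rim, 80 mm in front of the origin.
- hinge_low (a point): Nominal place of the lower hinge pin's shoulder, on the pin's axis: (-96, +106, 40) mm in the cabinet's axes, which this point shares. Both pins stand on one steel strip screwed on through long slots: both real pins are shifted together from the nominal places, up to 6 mm either way along the cabinet's x and up to 11 mm along its y. Their height is true.
- hinge_up (a point): Nominal place of the upper pin's shoulder, 106 mm straight above the lower; same shift. Each pin is 8.4 mm thick and stands 17 mm above its shoulder (an arm 15 mm wide running back along the cabinet's side), the top 3 mm tapering to 5.4 mm. Fully down, the socket's mouth rests on the shoulder, the door's lower edge 18 mm above the bench.
- stand: Grey plastic stand for the door, fixed: base 100 (x) x 150 (y) x 12 mm, with two slots 18 mm wide (walls up to 42 mm above the bench) that hold the door upright along y. Origin: underside centre.
- sieves: Bystander: two stacked steel test sieves, 106 mm across, 88 mm high. Origin: underside centre.
- jar: Bystander: capped sample jar, 56 mm across, 85 mm high. Origin: underside centre.
- brush: Bystander: hand brush lying on the bench, about 200 mm long.
There are look-alikes about, which are no part of the job. Leave any orange look-alike of the stand alone. There is more than one size of the part that bears door_center; the job needs the smaller.

How it is judged:
By the outcome, as a careful person would: the job done as asked, in the order asked, and still so for the second after the job is handed in, with the robot touching nothing.
It also fails if it takes over 72 s, if anything falls off the work surface, if the arm or the gripper's body presses on something with over 40 N, if the wrist force passes 120 N, or if a joint passes its speed limit or range.

### The arm

A 6-joint arm with a two-finger parallel gripper is mounted at the origin on the work surface. World frame = base frame: x ahead of the robot, y to its left, z up, the work surface at z = 0. Lengths are in m, angles in rad, forces in N, time in s.
With the tool pointing down it reaches from about 0.35 to 0.975 m from the base axis. Payload 4.9 kg.
Tool frame: the origin (TCP) lies midway between the tips of the shut fingers; the grasp point (between the pads) lies 19 mm behind it; z points along the fingers, y is the direction in which the jaws open and shut (so a half turn about z gives the same grasp; the last joint's range is limited). The gripper opens to 85 mm and grips with 20 to 120 N. Pads are 22 mm wide; open, the fingers measure 114 mm over their backs; the gripper's body (76 mm by 85 mm) begins 54 mm behind the grasp point. The pads swing forward as they close: fully open they stand 13 mm farther back than shut.
Start: joints at [-1.281, 0.053, 1.613, -0, 1.476, -0.119], TCP at [0.248, -0.573, 0.231] pointing down, gripper open.
Joint ranges: [-3.01, 3.01], [-1.01, 2.22], [0.06, 2.58], [-1.02, 4.17], [0.09, 2.62], [-3.14, 3.14]. Speed limits (rad/s): [2.57, 2.57, 3.14, 3.14, 3.14, 3.14].

### API

Orientations are given as a rotation vector (axis times angle).
In Python, from station import ctrl gives the robot as it stands.
- The arm moves only by the tool jog_arm, never from a script. Its argument "steps" is a list of rows, each an object of numbers: "dx", "dy", "dz": the shift along the world's x, y, z in units of 60 mm (1.0 is 60 mm); "twist": the turn about the world's z in units of 10 degrees (1.0 is 10 degrees). A call has 1 to 5 rows; each row is the pose to reach, as a shift and turn from the pose measured when the call began; what a row does not reach only later rows make up. A row lasts 1/8 s, in which the tool goes at most 62.5 mm and 10.7 degrees, less where a joint would pass 70% of its speed; a pose out of reach is approached as far as the arm can. A call with a gripper value outside its range is refused whole. "gripper" is the closure in counts, from 0 (fully open) to 255 (shut), set as the call begins (left out, the last holds). The fingers move at their own pace and stop on an object; "newtons" is the grip in N (left out, the last holds). Time passes only in rows, so rows that repeat a pose let the fingers close. It gives the time, the measured TCP pose, the force and the opening at its end, in the units of the state.
- ctrl.get_obs(): the state, without advancing time (a new reading comes with each control period).
- ctrl.get_image(name): name is "scene" or "top" or "wrist"; returns a dict with "frame" (420x560x3 uint8, red, green, blue), "range_z" (420x560 float32, m along the optical axis (not along the pixel's ray), 0 where there is no reading), "fx", "fy", "cx", "cy" (pixels), "extrinsics" (4x4, takes a point from camera to world coordinates). Camera axes: x right, y down, z forward; pixel columns grow to the right and rows downward; lengths in m; the calibration is good to about 2 mm. A picture is of the moment at which its call begins.
- ctrl.finish_job(): hands the job in, once; it reports no verdict.
The state is a dict: "t": time; "q": joint angles; "dq": joint speeds; "effort": joint torques, N m; "tool_pos": TCP position; "tool_rot": TCP orientation; "contact_force": force on the tool from outside, world axes, zero at the start; "wrist_torque": the same for the moment, N m; "opening": finger opening in m.
Only numpy, scipy, OpenCV 4.12 (cv2) and the standard library are available. Lean on these libraries where they do the work, as an engineer would, in place of code of your own. Each camera call takes 0.05 s, during which the arm holds its last target.

## Working session

There is one attempt and no reset: what is moved stays moved. The work goes in short steps, Python scripts to look and compute and a tool call to move; the robot and the scene stay as the last step left them, time stands still between calls to the robot, and variables do not carry over. Pictures are saved under pics/ and viewed, and the job is handed in when it is done.

Besides the shell and the picture viewer there is one more tool, called in YAML: its name, and indented under it one key for each argument. jog_arm: Moves the arm, as the interface text tells. Its arguments: {"type":"object","properties":{"steps":{"type":"array"},"gripper":{"type":"number"},"newtons":{"type":"number"}},"required":["steps"]}

```bash
ls; mkdir -p pics
cat > h.py <<'E'
import numpy as np, cv2
from station import ctrl
def grab(n,tag):
    im=ctrl.get_image(n); np.savez(f'pics/{tag}.npz',**im)
    cv2.imwrite(f'pics/{tag}.png',im['frame'][:,:,::-1]); return im
def load(tag): return dict(np.load(f'pics/{tag}.npz'))
def pts(im):
    z=im['range_z']; h,w=z.shape; u,v=np.meshgrid(np.arange(w),np.arange(h))
    P=np.stack([(u-im['cx'])/im['fx']*z,(v-im['cy'])/im['fy']*z,z],-1)
    E=im['extrinsics']; return P@E[:3,:3].T+E[:3,3]
def st():
    o=ctrl.get_obs()
    for k in o: print(k,np.round(o[k],4))
E
python3 - <<'E'
from h import *
for n in ['scene','top','wrist']:
    im=grab(n,n+'0'); print(n,im['fx'],im['cx'],im['cy'],np.round(im['extrinsics'],3).tolist())
st()
E
```

```text
pics
scene 412.53771888670514 281.1409384520072 207.31340452134953 [[0.909, 0.294, -0.294, 0.829], [0.416, -0.672, 0.613, -0.509], [-0.017, -0.68, -0.733, 0.998], [0.0, 0.0, 0.0, 1.0]]
top 428.3618210524182 282.0089800460762 207.7243415711679 [[0.011, -0.985, 0.172, 0.222], [-1.0, -0.012, -0.008, 0.22], [0.01, -0.172, -0.985, 1.536], [0.0, 0.0, 0.0, 1.0]]
wrist 316.1364939514225 278.76909396845576 211.3488134211529 [[0.398, -0.869, -0.293, 0.324], [-0.917, -0.378, -0.125, -0.54], [-0.002, 0.319, -0.948, 0.373], [0.0, 0.0, 0.0, 1.0]]
t 0.15
q [-1.281   0.0532  1.614   0.      1.476  -0.119 ]
dq [ 0.0018 -0.0019 -0.0031  0.0001  0.0003  0.0013]
effort [ 2.00000e-04 -3.94243e+01 -3.70721e+01 -1.00000e-04  4.60000e-03
  0.00000e+00]
tool_pos [ 0.2483 -0.573   0.2303]
tool_rot [-3.0746e+00 -6.3730e-01  2.0000e-04]
contact_force [-0.3159 -0.8646  0.484 ]
wrist_torque [-0.     -0.0217  0.0148]
opening 0.0856
```

View pics/scene0.png

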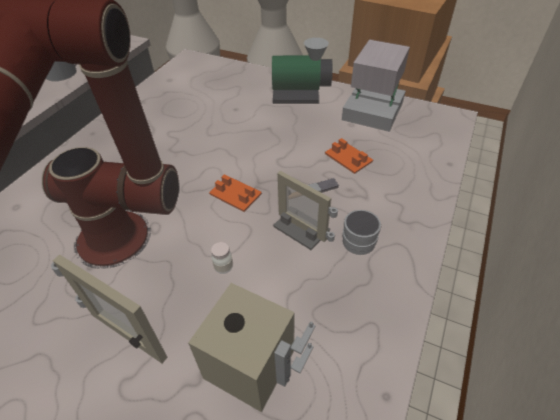

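View pics/top0.png

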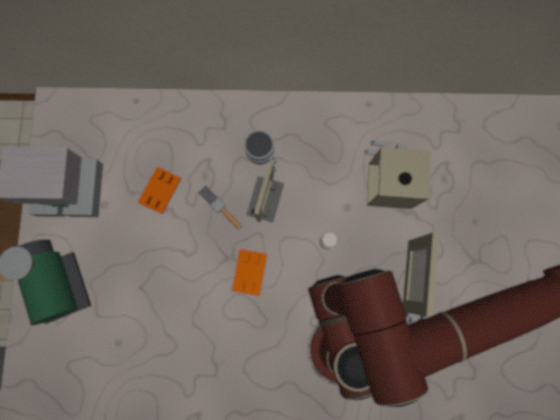

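View pics/wrist0.png

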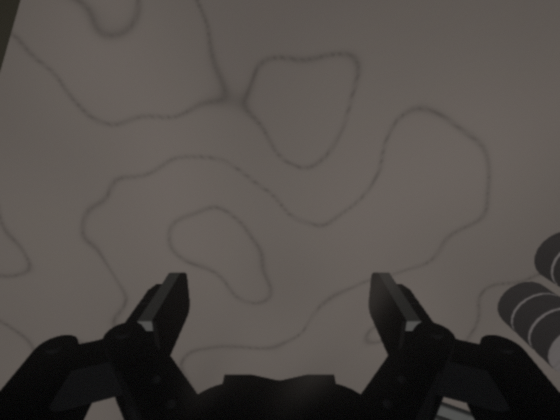

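The scene view shows the door in the grey stand at about (302,210), with its sockets at (333,212) and (330,237). A larger look-alike stands near the base at (110,310). The cabinet is at (245,345) with its hinge arms at (305,345), and orange stand look-alikes are at (236,192) and (348,155). Next I'll measure them.

Run:
```python
from h import *
im=load('top0'); P=pts(im)
for n,uv in dict(cabtop=(420,165),cabhole=(405,178),doortop=(265,192),jar=(329,240),sieve=(259,145),bigdoor=(433,270),brush=(225,210),or1=(160,190),or2=(250,272)).items():
    print(n,np.round(P[uv[1],uv[0]],3))
s=load('scene0');Q=pts(s)
for n,uv in dict(door=(320,200),sock=(333,212),sockl=(330,237),bigdoor=(110,290),arm=(310,325),arm2=(305,350)).items():
    print(n,np.round(Q[uv[1],uv[0]],3))
a=s['frame'][150:260,250:400,::-1]; b=s['frame'][280:410,180:330,::-1]
cv2.imwrite('pics/cs.png',np.hstack([cv2.resize(a,(400,300),interpolation=3),cv2.resize(b,(400,300),interpolation=3)]))
a=im['frame'][120:240,220:300,::-1]; b=im['frame'][120:220,350:450,::-1]
cv2.imwrite('pics/ct.png',np.hstack([cv2.resize(a,(400,600),interpolation=3),cv2.resize(b,(400,600),interpolation=3)]))
```

```text
cabtop [ 0.596 -0.231  0.213]
cabhole [ 0.555 -0.184  0.203]
doortop [0.509 0.265 0.178]
jar [0.365 0.048 0.087]
sieve [0.699 0.292 0.081]
bigdoor [ 0.263 -0.243  0.25 ]
brush [0.475 0.412 0.017]
or1 [0.548 0.652 0.007]
or2 [0.256 0.317 0.019]
door [0.588 0.243 0.179]
sock [0.631 0.23  0.163]
sockl [0.631 0.228 0.057]
bigdoor [ 0.299 -0.244  0.25 ]
arm [ 0.829 -0.509  0.998]
arm2 [ 0.691 -0.109  0.04 ]
```

View pics/cs.png

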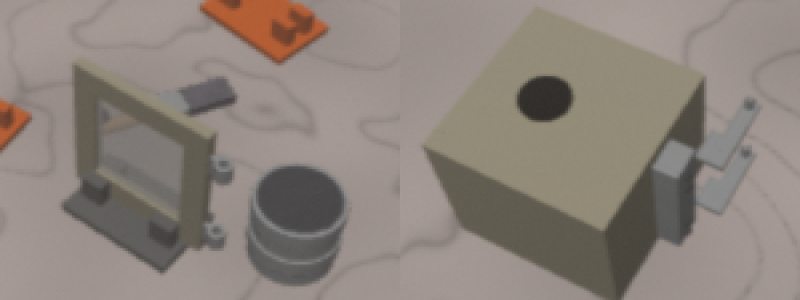

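View pics/ct.png

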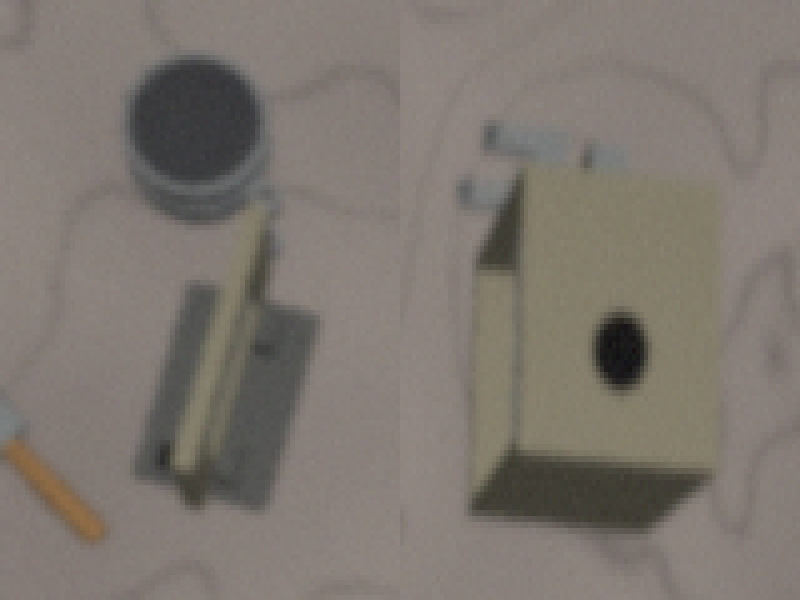

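The door in the grey stand (scene 302,210; top about 0.19 m) is the smaller one, so that's the one the job means. The one at (110,310) is 0.25 m tall, so it's the larger look-alike. The crop confirms two sockets on the +x edge. Now the poses in detail.

Run:
```python
from h import *
for tag in ['top0','scene0']:
    im=load(tag);P=pts(im)
    X,Y,Z=P[...,0],P[...,1],P[...,2]
    m=(X>.40)&(X<.66)&(Y>.15)&(Y<.36)&(Z>.10)&(Z<.21)
    p=P[m]; print(tag,'door n',len(p),'zmax',np.percentile(p[:,2],[50,90,98]).round(3))
    t=p[p[:,2]>.182][:,:2].astype(np.float32)
    r=cv2.minAreaRect(t); print(' toprect',r, 'box',cv2.boxPoints(r).round(3).tolist())
    vx,vy,x0,y0=cv2.fitLine(t,cv2.DIST_HUBER,0,.001,.001).ravel(); print(' line ang',np.degrees(np.arctan2(vy,vx)),x0,y0)
    m=(X>.40)&(X<.75)&(Y>-.35)&(Y<-.05)&(Z>.19)&(Z<.22)
    p=P[m]; print(' cab z',np.percentile(p[:,2],[10,50,90]).round(4)); r=cv2.minAreaRect(p[:,:2].astype(np.float32)); print(' cabrect',r,cv2.boxPoints(r).round(3).tolist())
    m=(X>.40)&(X<.8)&(Y>-.35)&(Y<.05)&(Z>.02)&(Z<.19)
    # stand
    m=(X>.35)&(X<.7)&(Y>.1)&(Y<.4)&(Z>.009)&(Z<.02)&(np.ptp(im['frame'].astype(int),axis=2)<15)
    print(' stand',cv2.minAreaRect(P[m][:,:2].astype(np.float32)))
    m=(X>.6)&(X<.8)&(Y>-.35)&(Y<.05)
    for lo,hi in [(.03,.05),(.05,.07),(.135,.152),(.152,.17)]:
        p=P[m&(Z>lo)&(Z<hi)]; 
        if len(p): print(' arm',lo,hi,len(p),p.min(0).round(3),p.max(0).round(3))
```

```text
top0 door n 380 zmax [0.19  0.195 0.198]
 toprect ((0.5235395431518555, 0.26780614256858826), (0.014642254449427128, 0.17946133017539978), 75.13777160644531) box [[0.4350000023841858, 0.2840000092983246], [0.6079999804496765, 0.23800000548362732], [0.6119999885559082, 0.25200000405311584], [0.4390000104904175, 0.2980000078678131]]
 line ang -14.926452 0.5228425 0.2679722
 cab z [0.2012 0.205  0.2087]
 cabrect ((0.5835669636726379, -0.18528775870800018), (0.16337649524211884, 0.18029513955116272), 86.65837097167969) [[0.48899999260902405, -0.2619999945163727], [0.6690000295639038, -0.2720000147819519], [0.6779999732971191, -0.10899999737739563], [0.49799999594688416, -0.09799999743700027]]
 stand ((0.5107896327972412, 0.25541412830352783), (0.2840519845485687, 0.30852413177490234), 87.67598724365234)
 arm 0.03 0.05 68 [ 0.648 -0.14   0.03 ] [ 0.702 -0.09   0.05 ]
 arm 0.05 0.07 21 [ 0.649 -0.138  0.052] [ 0.695 -0.091  0.068]
 arm 0.135 0.152 119 [ 0.65  -0.17   0.136] [ 0.702 -0.089  0.152]
 arm 0.152 0.17 14 [ 0.651 -0.171  0.152] [ 0.696 -0.094  0.168]
scene0 door n 1429 zmax [0.15
[... 340 characters left out ...]
51256
 cab z [0.2024 0.2045 0.2065]
 cabrect ((0.5777227282524109, -0.1848735809326172), (0.16195110976696014, 0.1626148521900177), 86.54354095458984) [[0.492000013589859, -0.26100000739097595], [0.6539999842643738, -0.2709999978542328], [0.6639999747276306, -0.10899999737739563], [0.5009999871253967, -0.0989999994635582]]
 stand ((0.570536732673645, 0.24361495673656464), (0.2547829747200012, 0.09420478343963623), 3.8193485736846924)
 arm 0.03 0.05 427 [ 0.601 -0.269  0.03 ] [ 0.706 -0.09   0.05 ]
 arm 0.05 0.07 176 [ 0.601 -0.27   0.05 ] [ 0.701 -0.095  0.07 ]
 arm 0.135 0.152 518 [ 0.6   -0.27   0.135] [ 0.706 -0.09   0.152]
 arm 0.152 0.17 259 [ 0.601 -0.27   0.152] [ 0.702 -0.095  0.17 ]
```

The door centre is about (0.526, 0.267) with yaw -15°. The cabinet centre is (0.578, -0.185) with yaw -3.5°, and nominal hinge_low comes out near (0.690, -0.096). Next I'll move over the door, turning the wrist so the camera sits on the hinge side.

jog_arm:
  steps:
    - {"dx": 0.3,"dy": 0.75,"dz": 0.6,"twist": -0.3}
    - {"dx": 0.6,"dy": 1.5,"dz": 1.2,"twist": -0.6}
    - {"dx": 0.9,"dy": 2.3,"dz": 1.8,"twist": -0.9}
    - {"dx": 1.2,"dy": 3.2,"dz": 2.2,"twist": -1.2}
    - {"dx": 1.5,"dy": 4.1,"dz": 2.2,"twist": -1.5}
  gripper: 0
  newtons: 80

```text
t: 0.78
tool_pos: [0.339, -0.326, 0.3651]
tool_rot: [3.131, 0.227, 0.005]
contact_force: [1.6, -0.9, -0.4]
opening: 0.0852
```

jog_arm:
  steps:
    - {"dx": 0.4,"dy": 0.9,"dz": 0,"twist": -0.3}
    - {"dx": 0.8,"dy": 1.8,"dz": 0,"twist": -0.6}
    - {"dx": 1.2,"dy": 2.7,"dz": 0,"twist": -0.9}
    - {"dx": 1.6,"dy": 3.6,"dz": 0,"twist": -1.2}
    - {"dx": 2.0,"dy": 4.5,"dz": 0,"twist": -1.5}

```text
t: 1.4
tool_pos: [0.4593, -0.054, 0.365]
tool_rot: [3.133, -0.186, 0.005]
contact_force: [0.8, -0.3, -0.3]
opening: 0.0849
```

jog_arm:
  steps:
    - {"dx": 0.2,"dy": 0.95,"dz": 0,"twist": -0.2}
    - {"dx": 0.4,"dy": 1.9,"dz": -0.1,"twist": -0.4}
    - {"dx": 0.6,"dy": 2.9,"dz": -0.3,"twist": -0.6}
    - {"dx": 0.8,"dy": 3.85,"dz": -0.5,"twist": -0.8}
    - {"dx": 1.0,"dy": 4.8,"dz": -0.8,"twist": -0.82}

```text
t: 2.02
tool_pos: [0.5195, 0.2361, 0.317]
tool_rot: [3.112, -0.41, 0.006]
contact_force: [1.3, -0.7, 0.7]
opening: 0.0857
```

jog_arm:
  steps:
    - {"dx": 0.12,"dy": 0.62,"dz": -0.3,"twist": 0}
    - {"dx": 0.12,"dy": 0.62,"dz": -0.3,"twist": 0}

```text
t: 2.28
tool_pos: [0.5254, 0.2752, 0.2956]
tool_rot: [3.11, -0.404, -0.001]
contact_force: [0.0, 0.2, -0.2]
opening: 0.0852
```

Run:
```python
from h import *
st(); im=grab('wrist','w1'); grab('top','t1'); print(im['extrinsics'].round(3).tolist())
```

```text
t 2.275
q [ 0.3591 -0.0502  1.6096 -0.0042  1.5855  2.188 ]
dq [-0.0468 -0.0461 -0.0085 -0.0213  0.0192 -0.0136]
effort [  1.232  -35.2663 -38.335    0.1642  -0.1418   0.1002]
tool_pos [0.5254 0.2752 0.2956]
tool_rot [ 3.1103e+00 -4.0370e-01 -1.4000e-03]
contact_force [ 0.0133  0.221  -0.2026]
wrist_torque [-0.0099 -0.0717  0.0275]
opening 0.0852
[[-0.255, -0.916, -0.31, 0.606], [-0.967, 0.243, 0.076, 0.256], [0.006, 0.319, -0.948, 0.439], [0.0, 0.0, 0.0, 1.0]]
```

View pics/w1.png

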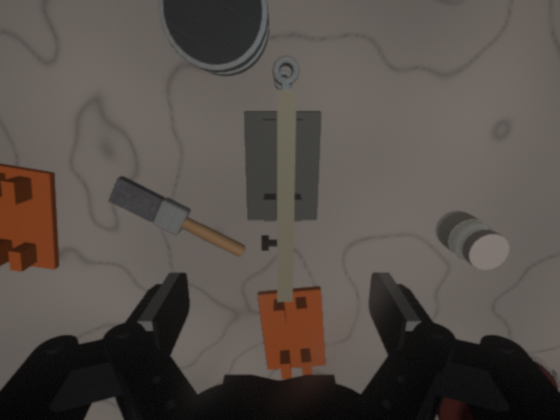

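The wrist view shows the door's top edge running from (286,90) to (285,300), with the upper socket ring at (286,70). The knob at (268,242) is on the outer (+y) side, as described. Now for precise numbers from this view.

```bash
cat >> h.py <<'E'
def ray(im,u,v,z):
    E=im['extrinsics']; d=E[:3,:3]@np.array([(u-im['cx'])/im['fx'],(v-im['cy'])/im['fy'],1.]); o=E[:3,3]
    return o+d*(z-o[2])/d[2]
E
python3 - <<'E'
from h import *
im=load('w1');P=pts(im);Z=P[...,2]
u,v=np.meshgrid(np.arange(560),np.arange(420))
m=(Z>.183)&(Z<.203)&(abs(u-285)<20)&(v<306)
print(m.sum(),np.median(Z[m]))
cs=[]
for r in range(100,292,8):
    c=np.where(m[r])[0]; cs.append((r,c.min(),c.max()))
print(cs)
vv=np.where(m.any(1))[0]; print(vv.min(),vv.max())
A=np.array([ray(im,(a+b)/2,r,.192)[:2] for r,a,b in cs]); vx,vy,x0,y0=cv2.fitLine(A.astype(np.float32),cv2.DIST_HUBER,0,1e-4,1e-4).ravel()
print('yaw',np.degrees(np.arctan2(vy,vx)))
w=[np.linalg.norm(ray(im,a-.5,r,.192)-ray(im,b+.5,r,.192)) for r,a,b in cs]; print('width',np.mean(w))
e1=ray(im,285,vv.min()-.5,.192);e2=ray(im,285,vv.max()+.5,.192);print(e1,e2,np.linalg.norm(e1-e2),(e1+e2)/2)
cv2.imwrite('pics/w1c.png',cv2.resize(im['frame'][40:120,245:325,::-1],(560,560),interpolation=2))
st()
E
```

```text
3660 0.19267778576320702
[(100, np.int64(277), np.int64(295)), (108, np.int64(277), np.int64(295)), (116, np.int64(277), np.int64(295)), (124, np.int64(277), np.int64(295)), (132, np.int64(277), np.int64(294)), (140, np.int64(277), np.int64(294)), (148, np.int64(277), np.int64(294)), (156, np.int64(277), np.int64(294)), (164, np.int64(277), np.int64(294)), (172, np.int64(277), np.int64(294)), (180, np.int64(277), np.int64(294)), (188, np.int64(277), np.int64(293)), (196, np.int64(277), np.int64(293)), (204, np.int64(277), np.int64(293)), (212, np.int64(278), np.int64(293)), (220, np.int64(277), np.int64(293)), (228, np.int64(277), np.int64(293)), (236, np.int64(277), np.int64(293)), (244, np.int64(277), np.int64(292)), (252, np.int64(277), np.int64(292)), (260, np.int64(277), np.int64(292)), (268, np.int64(277), np.int64(292)), (276, np.int64(277), np.int64(292)), (284, np.int64(277), np.int64(292))]
90 301
yaw -14.85759
width 0.013996538051047164
[0.61458771 0.24714483 0.192     ] [0.43975481 0.29201955 0.192     ] 0.18050008831582887 [0.52717126 0.26958219 0.192     ]
t 2.375
q [ 0.3557 -0.0538  1.6085 -0.0049  1.586   2.1876]
dq [-0.023  -0.0286 -0.0075  0.0006 -0.0018  0.0006]
effort [ 8.20100e-01 -3.42701e+01 -3.72295e+01  3.34000e-02 -1.49000e-02
  4.80000e-03]
tool_pos [0.5265 0.2733 0.2985]
tool_rot [ 3.111  -0.4086  0.005 ]
contact_force [-0.2389 -0.07    0.2201]
wrist_torque [0.0389 0.0119 0.0189]
opening 0.085
```

View pics/w1c.png

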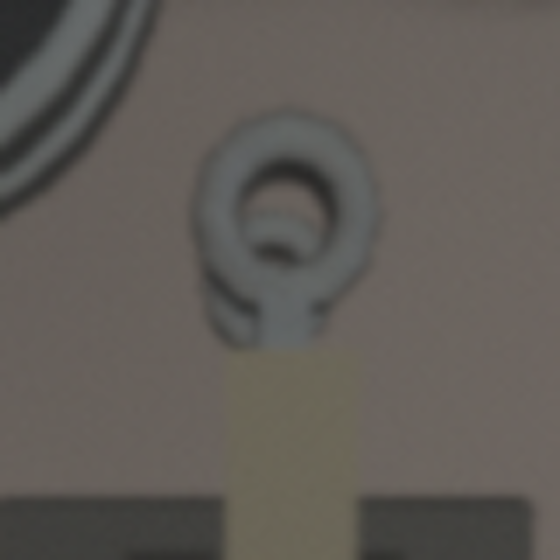

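jog_arm:
  steps:
    - {"dx": 0,"dy": -0.05,"dz": -0.7}
    - {"dx": 0.01,"dy": -0.06,"dz": -1.4}
    - {"dx": 0.01,"dy": -0.06,"dz": -2.0}
    - {"dx": 0.01,"dy": -0.06,"dz": -2.25}
    - {"dx": 0.01,"dy": -0.06,"dz": -2.25}

```text
validation failed for argument at $.st...
```

jog_arm:
  steps:
    - {"dx": 0,"dy": 0,"dz": 0}

```text
validation failed for argument at $.st...
```

jog_arm:
  steps:
    - {"dx": 0,"dy": -0.05,"dz": -0.7,"twist": 0}
    - {"dx": 0.01,"dy": -0.06,"dz": -1.4,"twist": 0}
    - {"dx": 0.01,"dy": -0.06,"dz": -2.0,"twist": 0}
    - {"dx": 0.01,"dy": -0.06,"dz": -2.25,"twist": 0}
    - {"dx": 0.01,"dy": -0.06,"dz": -2.25,"twist": 0}

```text
t: 3.0
tool_pos: [0.5271, 0.2689, 0.1635]
tool_rot: [3.11, -0.41, 0.004]
contact_force: [1.2, 0.8, 0.3]
opening: 0.0852
```

jog_arm:
  steps:
    - {"dx": 0,"dy": 0,"dz": 0,"twist": 0}

```text
t: 3.12
tool_pos: [0.5284, 0.269, 0.166]
tool_rot: [3.112, -0.411, 0.009]
contact_force: [0.5, 0.4, 0.8]
opening: 0.0855
```

jog_arm:
  steps:
    - {"dx": -0.02,"dy": 0,"dz": -0.03,"twist": 0}
    - {"dx": -0.02,"dy": 0,"dz": -0.03,"twist": 0}
    - {"dx": -0.02,"dy": 0,"dz": -0.03,"twist": 0}
    - {"dx": -0.02,"dy": 0,"dz": -0.03,"twist": 0}
    - {"dx": -0.02,"dy": 0,"dz": -0.03,"twist": 0}
  gripper: 255
  newtons: 80

```text
t: 3.75
tool_pos: [0.5274, 0.2691, 0.1644]
tool_rot: [3.112, -0.411, 0.01]
contact_force: [-0.5, 0.1, 1.6]
opening: 0.0128
```

jog_arm:
  steps:
    - {"dx": 0,"dy": 0,"dz": 0.0,"twist": 0}
    - {"dx": 0,"dy": 0,"dz": 0.0,"twist": 0}
    - {"dx": 0,"dy": 0,"dz": 0.0,"twist": 0}

```text
t: 4.12
tool_pos: [0.5274, 0.2691, 0.1645]
tool_rot: [3.112, -0.411, 0.01]
contact_force: [-0.1, -0.8, 1.0]
opening: 0.0125
```

Run:
```python
from h import *
st(); im=grab('wrist','w2')
```

```text
t 4.125
q [ 0.3486  0.0225  1.7576 -0.0052  1.3568  2.1831]
dq [-0.0007 -0.0005 -0.0004 -0.0007 -0.0008 -0.0014]
effort [ 4.25000e-02 -3.61943e+01 -3.52240e+01 -1.39000e-02 -3.49000e-02
  5.50000e-03]
tool_pos [0.5274 0.2691 0.1645]
tool_rot [ 3.1122 -0.4111  0.0102]
contact_force [-0.1154 -0.7836  0.9872]
wrist_torque [-0.068  -0.0507 -0.0111]
opening 0.0125
```

View pics/w2.png

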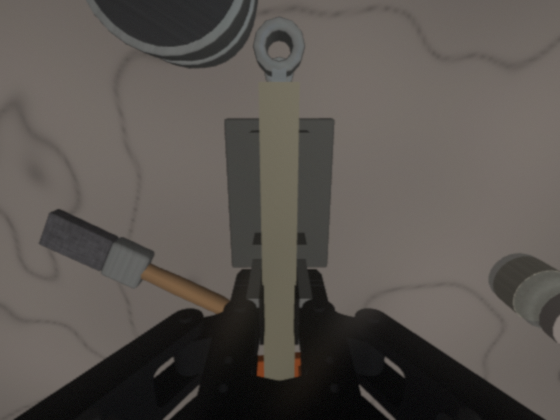

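Gripped: the opening is steady at 12.5 mm and the door is centred in the view, socket ring at (279,45). Before lifting I'll locate the pins from the fixed cameras, using free reads of saved images.

Run:
```python
from h import *
s=load('scene0'); t=load('t1')
for im,n in ((s,'scene'),(t,'top')):pass
for (u,v,z) in ((310.9,324.6,.161),(309.7,345.9,.055)): print(ray(s,u,v,z))
cv2.imwrite('pics/c3.png',np.hstack([cv2.resize(s['frame'][300:375,265:340,::-1],(400,400),interpolation=3),cv2.resize(t['frame'][130:170,355:395,::-1],(400,400),interpolation=3)]))
```

```text
[ 0.6989032  -0.10121594  0.161     ]
[ 0.70000539 -0.10139601  0.055     ]
```

View pics/c3.png

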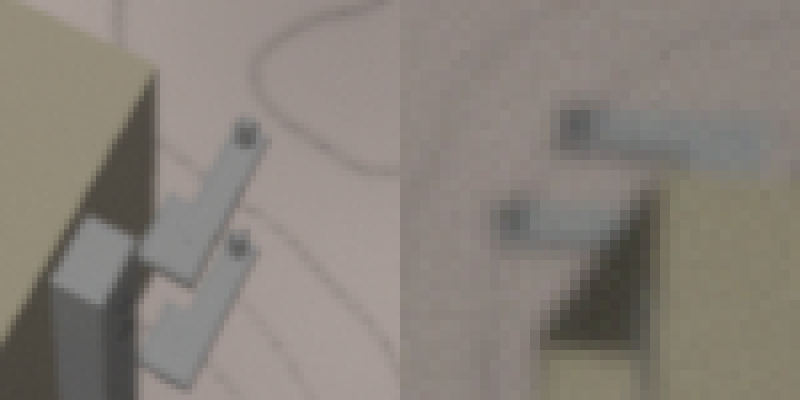

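Run:
```python
from h import *
s=load('scene0'); t=load('t1')
for im,u,v,z in ((s,310.9,324.9,.156),(s,309.8,345.9,.05),(t,372.8,142.5,.156),(t,366.5,151.8,.05)): print(ray(im,u-.5,v-.5,z).round(4))
```

```text
[ 0.6969 -0.0988  0.156 ]
[ 0.698  -0.0985  0.05  ]
[ 0.6904 -0.0926  0.156 ]
[ 0.6911 -0.0929  0.05  ]
```

jog_arm:
  steps:
    - {"dx": 0,"dy": 0,"dz": 0.4,"twist": 0}
    - {"dx": 0,"dy": 0,"dz": 0.9,"twist": 0}
    - {"dx": 0,"dy": 0,"dz": 1.4,"twist": 0}
    - {"dx": 0,"dy": 0,"dz": 1.8,"twist": 0}
    - {"dx": 0.2,"dy": -0.3,"dz": 2.0,"twist": -0.3}

```text
t: 4.8
tool_pos: [0.5391, 0.2514, 0.2846]
tool_rot: [3.1, -0.493, 0.01]
contact_force: [-0.5, -0.7, -4.2]
opening: 0.013
```

jog_arm:
  steps:
    - {"dx": 0.2,"dy": -0.4,"dz": 0,"twist": -0.6}
    - {"dx": 0.5,"dy": -1.0,"dz": 0,"twist": -1.4}
    - {"dx": 0.8,"dy": -1.7,"dz": 0,"twist": -2.2}
    - {"dx": 1.1,"dy": -2.3,"dz": 0,"twist": -3.0}
    - {"dx": 1.35,"dy": -2.8,"dz": 0,"twist": -3.7}

```text
t: 5.42
tool_pos: [0.6201, 0.0807, 0.2824]
tool_rot: [2.775, -1.459, 0.004]
contact_force: [0.4, 0.6, -4.0]
opening: 0.0126
```

jog_arm:
  steps:
    - {"dx": 0.0,"dy": 0,"dz": -0.3,"twist": -0.1}
    - {"dx": 0.0,"dy": 0,"dz": -0.6,"twist": -0.1}
    - {"dx": 0,"dy": 0,"dz": -0.6,"twist": -0.1}

```text
t: 5.8
tool_pos: [0.6179, 0.0812, 0.2419]
tool_rot: [2.76, -1.48, -0.007]
contact_force: [-0.9, -0.4, -5.5]
opening: 0.0125
```

Run:
```python
from h import *
st(); im=grab('wrist','w3'); im=grab('scene','s3'); grab('top','t3')
```

```text
t 5.8
q [ 0.0142  0.0485  1.5996 -0.0065  1.5022  2.5699]
dq [ 0.0069 -0.0222 -0.0473 -0.0011  0.0058  0.0016]
effort [ -0.5055 -42.1125 -40.0792  -0.085   -0.1106  -0.    ]
tool_pos [0.6179 0.0812 0.2419]
tool_rot [ 2.76   -1.4799 -0.0069]
contact_force [-0.9329 -0.3561 -5.5051]
wrist_torque [ 0.001   0.0191 -0.0444]
opening 0.0125
```

View pics/w3.png

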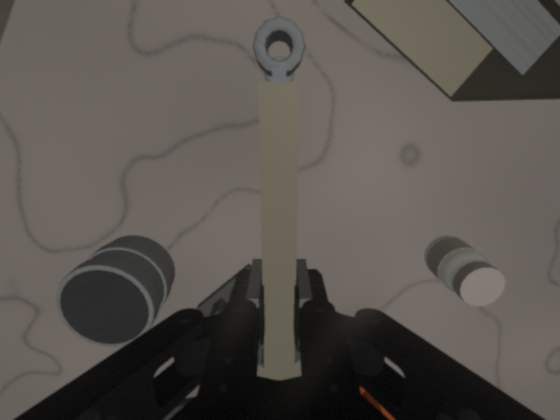

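View pics/s3.png

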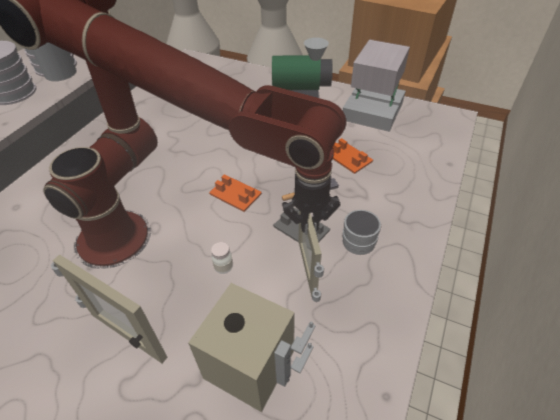

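The door hangs unchanged in the grip, with the socket ring still at (279,45) in the wrist view. In the scene view its sockets are at about (320,270) and (316,295), just short of the pins at (311,325) and (310,346). Now I'll compare sockets and pins in the same camera.

Run:
```python
from h import *
from scipy.spatial.transform import Rotation as R
for r in ([3.1122,-.4111,.0102],[2.76,-1.4799,-.0069]):
    m=R.from_rotvec(r).as_matrix(); print('tool z tilt',m[:2,2].round(4),'yaw',np.degrees(np.arctan2(m[1,0],m[0,0])).round(2))
s=load('s3'); w=load('w3'); t=load('t3')
cv2.imwrite('pics/c4.png',np.hstack([cv2.resize(s['frame'][250:325,285:360,::-1],(400,400),interpolation=3),cv2.resize(w['frame'][10:90,240:320,::-1],(400,400),interpolation=3)]))
cv2.imwrite('pics/c5.png',cv2.resize(t['frame'][110:210,280:400,::-1],(720,600),interpolation=3))
```

```text
tool z tilt [ 0.0061 -0.0032] yaw -15.05
tool z tilt [-0.0085 -0.0066] yaw -56.4
```

View pics/c4.png

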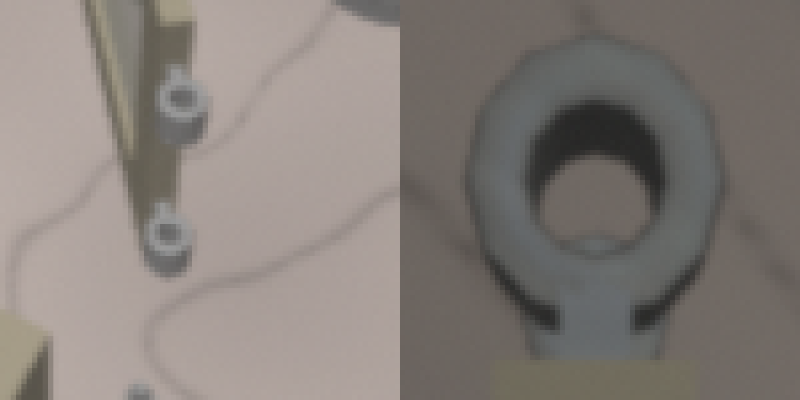

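View pics/c5.png

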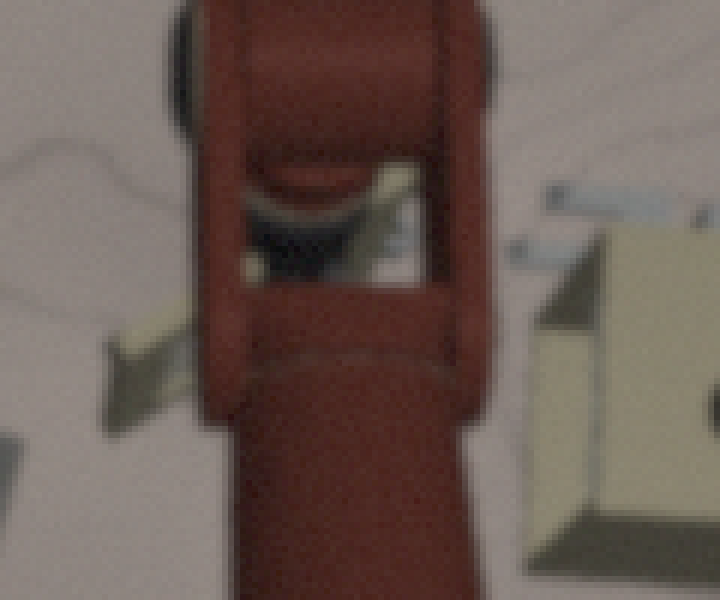

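Run:
```python
from h import *
s=load('s3');w=load('w3')
for u,v,z in ((318.9,268.4,.2395),(316.3,294.1,.1335)): print('scene sock',ray(s,u-.5,v-.5,z).round(4))
# wrist: upper ring centre crop (595,185)->; 
print('wrist sock', ray(w,240+195*.2-.5,10+178*.2-.5,.2395).round(4), ray(w,240+195*.2-.5,10+200*.2-.5,.2175).round(4))
st()
```

```text
scene sock [ 0.6762 -0.0075  0.2395]
scene sock [ 0.6756 -0.0087  0.1335]
wrist sock [ 0.6771 -0.0061  0.2395] [ 0.6778 -0.0076  0.2175]
t 5.95
q [ 0.0146  0.046   1.5944 -0.0067  1.5021  2.57  ]
dq [-0.0028 -0.0091 -0.0177 -0.0013 -0.0003  0.0002]
effort [-1.39300e-01 -4.08310e+01 -3.87645e+01 -5.58000e-02  2.60000e-02
 -7.00000e-04]
tool_pos [0.62   0.0814 0.2466]
tool_rot [ 2.7634 -1.4813  0.0039]
contact_force [ 0.051  -0.0269 -4.2249]
wrist_torque [0.0873 0.0209 0.0604]
opening 0.0126
```

Settled kinematics and the scene camera agree on the socket axis at (0.677, -0.007), within about 1.5 mm. The pin estimate is (0.695 to 0.697, -0.096). I'll lower to about 10 mm above the pin tops, roughly 26 mm short of them, and look with the wrist camera.

jog_arm:
  steps:
    - {"dx": 0.1,"dy": -0.2,"dz": -0.4,"twist": 0}
    - {"dx": 0.2,"dy": -0.6,"dz": -0.8,"twist": 0}
    - {"dx": 0.27,"dy": -0.95,"dz": -0.8,"twist": 0}
    - {"dx": 0.27,"dy": -1.05,"dz": -0.8,"twist": 0}
    - {"dx": 0.27,"dy": -1.05,"dz": -0.8,"twist": 0}

```text
t: 6.58
tool_pos: [0.6372, 0.0183, 0.2008]
tool_rot: [2.764, -1.483, 0.008]
contact_force: [-0.8, -0.4, -4.5]
opening: 0.013
```

jog_arm:
  steps:
    - {"dx": 0,"dy": 0,"dz": 0,"twist": 0}
    - {"dx": 0,"dy": 0,"dz": 0,"twist": 0}

```text
t: 6.82
tool_pos: [0.6375, 0.0189, 0.2017]
tool_rot: [2.766, -1.482, 0.01]
contact_force: [-0.3, 0.2, -3.5]
opening: 0.0128
```

Run:
```python
from h import *
st(); im=grab('wrist','w4'); im=grab('scene','s4'); st()
```

```text
t 6.825
q [-0.0844  0.0991  1.6138 -0.006   1.4243  2.4712]
dq [-0.0007  0.0044  0.0064 -0.0017 -0.0012 -0.0001]
effort [-9.79000e-02 -4.35339e+01 -3.90153e+01 -4.78000e-02 -3.16000e-02
  1.10000e-03]
tool_pos [0.6375 0.0189 0.2017]
tool_rot [ 2.7657 -1.4822  0.0101]
contact_force [-0.2833  0.1969 -3.5314]
wrist_torque [ 0.0258 -0.0303 -0.0191]
opening 0.0128
t 6.925
q [-0.0846  0.0995  1.6143 -0.0061  1.4243  2.4712]
dq [-0.0014  0.0049  0.0054 -0.0013 -0.001  -0.0007]
effort [-1.58000e-02 -4.37601e+01 -3.91977e+01 -4.55000e-02 -3.74000e-02
  5.00000e-04]
tool_pos [0.6372 0.0188 0.2011]
tool_rot [ 2.7652 -1.4822  0.0087]
contact_force [ 0.1139  0.3191 -3.9679]
wrist_torque [ 0.0303  0.0252 -0.014 ]
opening 0.0126
```

View pics/w4.png

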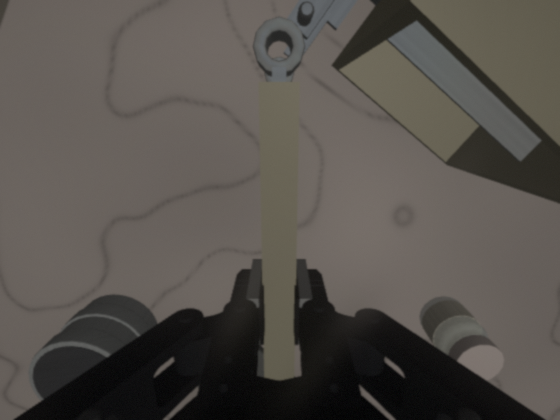

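The upper pin is now visible at about (307,12), just beyond the socket ring at (279,45). I'll enlarge that and measure.

Run:
```python
from h import *
w=load('w4'); s=load('s4')
cv2.imwrite('pics/c6.png',np.hstack([cv2.resize(w['frame'][0:60,255:335,::-1],(480,360),interpolation=3),cv2.resize(s['frame'][290:370,270:340,::-1],(315,360),interpolation=3)]))
```

```text
(no output)
```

View pics/c6.png

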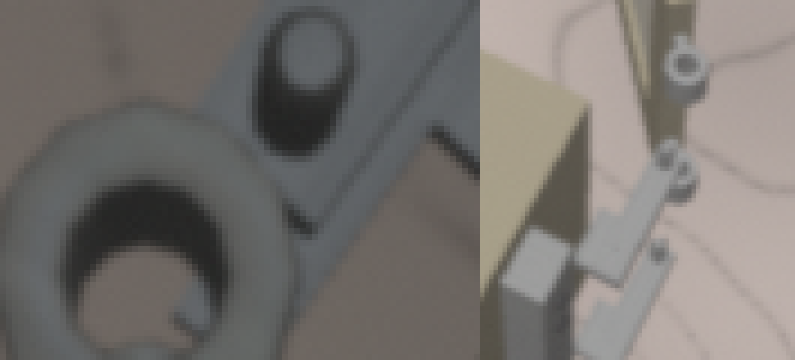

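Run:
```python
from h import *
w=load('w4'); s=load('s4')
zt=.2014; c=zt-.0625
print('sock wrist',ray(w,278.7,42.9,c+.060).round(4))
yaw=2*np.arctan2(-1.4822,2.7655); print(np.degrees(yaw),'sock kin',(np.array([.6373,.0188])+.106*np.array([np.cos(yaw),np.sin(yaw)])).round(4))
print('pin wrist',ray(w,306.2,8.2,.163).round(4))
P=pts(w); 
for v in (4,8,12): print(np.round(P[v,303:311,2],3))
print(np.round(P[30,262:270,2],4))
# scene : upper sock top centre, pins tops
k=70/315
for n,(a,b,z) in dict(usock=(686-480,64,c+.060),lsock=(683-480,170,c-.046),upin=(667-480,155,.156),lpin=(659-480,250,.05)).items():
    print(n,ray(s,270+a*k-.5,290+b*k-.5,z).round(4))
```

```text
sock wrist [ 0.6973 -0.0693  0.1989]
-56.37914033460632 sock kin [ 0.696  -0.0695]
pin wrist [ 0.6979 -0.0952  0.163 ]
[0.164 0.163 0.163 0.163 0.166 0.163 0.163 0.164]
[0.164 0.164 0.162 0.163 0.165 0.163 0.163 0.164]
[0.162 0.163 0.165 0.163 0.165 0.163 0.164 0.164]
[0.2008 0.199  0.2001 0.1992 0.2007 0.1998 0.1992 0.1997]
usock [ 0.6954 -0.0704  0.1989]
lsock [ 0.6988 -0.0708  0.0929]
upin [ 0.6979 -0.0972  0.156 ]
lpin [ 0.6976 -0.0977  0.05  ]
```

Socket-to-pin offset is (0.6, -25.9) mm by the wrist camera and (0.7, -27) mm by the scene camera, with heights as expected. I'll move over by that.

jog_arm:
  steps:
    - {"dx": 0.01,"dy": -0.2,"dz": 0,"twist": 0}
    - {"dx": 0.01,"dy": -0.4,"dz": -0.05,"twist": 0}
    - {"dx": 0.01,"dy": -0.44,"dz": -0.1,"twist": 0}
    - {"dx": 0.01,"dy": -0.44,"dz": -0.1,"twist": 0}
    - {"dx": 0.01,"dy": -0.44,"dz": -0.1,"twist": 0}

```text
t: 7.55
tool_pos: [0.6377, -0.0076, 0.195]
tool_rot: [2.765, -1.482, 0.008]
contact_force: [0.4, 0.5, -4.1]
opening: 0.0128
```

Run:
```python
from h import *
st(); im=grab('wrist','w5'); s=grab('scene','s5')
cv2.imwrite('pics/c7.png',np.hstack([cv2.resize(im['frame'][10:90,240:320,::-1],(480,480),interpolation=3),cv2.resize(s['frame'][300:380,270:340,::-1],(315,480),interpolation=3)]))
```

```text
t 7.55
q [-0.1259  0.1046  1.6193 -0.0058  1.4143  2.4298]
dq [ 0.0039 -0.0034 -0.0064 -0.0017 -0.      0.0006]
effort [-1.98800e-01 -4.34972e+01 -3.87401e+01 -5.38000e-02 -2.48000e-02
  0.00000e+00]
tool_pos [ 0.6377 -0.0076  0.195 ]
tool_rot [ 2.7653 -1.4822  0.0082]
contact_force [ 0.4491  0.5384 -4.1234]
wrist_torque [ 0.039   0.0649 -0.013 ]
opening 0.0128
```

View pics/c7.png

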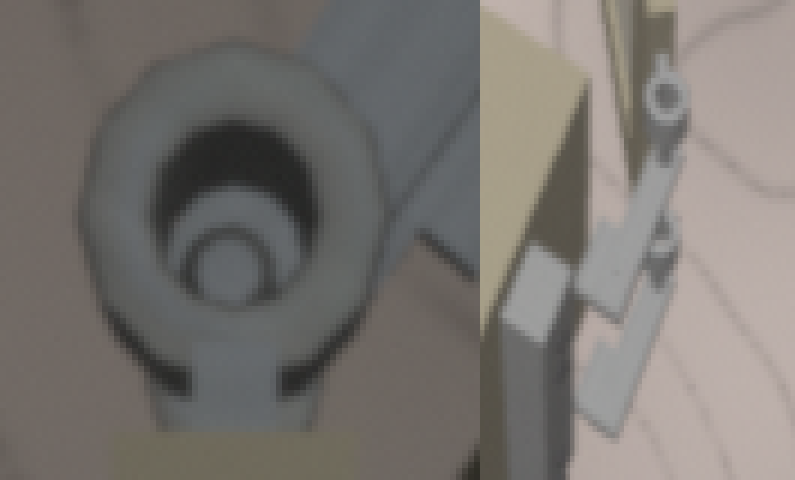

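Through the bore I can see the pin's end disc at crop (228,265), and the bore's top rim is centred at crop (234,202). I'll compute the residual from that.

Run:
```python
from h import *
w=load('w5')
a=ray(w,240+234/6-.5,10+202/6-.5,.1925);
# lower (mouth) rim: left~168 right~305 centre ~ (237,~247)
m=ray(w,240+236/6-.5,10+ (185+68)/6-.5,.1705)
b=ray(w,240+228/6-.5,10+265/6-.5,.163)
print(a.round(4),m.round(4),b.round(4),((b-a)*1000).round(2),((b-m)*1000).round(2))
```

```text
[ 0.6975 -0.0955  0.1925] [ 0.6975 -0.0957  0.1705] [ 0.6981 -0.0956  0.163 ] [  0.6   -0.04 -29.5 ] [ 0.67  0.18 -7.5 ]
```

Residual is +0.6 mm in x and 0 in y, and the bore's top and mouth line up vertically. Lowering gently while feeling for contact.

jog_arm:
  steps:
    - {"dx": 0.01,"dy": 0,"dz": -0.05,"twist": 0}
    - {"dx": 0.01,"dy": 0,"dz": -0.1,"twist": 0}
    - {"dx": 0.01,"dy": 0,"dz": -0.13,"twist": 0}
    - {"dx": 0.01,"dy": 0,"dz": -0.15,"twist": 0}

```text
t: 8.15
tool_pos: [0.6384, -0.0074, 0.1859]
tool_rot: [2.766, -1.482, 0.008]
contact_force: [-0.2, -0.4, -3.8]
opening: 0.0128
```

jog_arm:
  steps:
    - {"dx": 0,"dy": 0,"dz": -0.03,"twist": 0}
    - {"dx": 0,"dy": 0,"dz": -0.05,"twist": 0}

```text
t: 8.4
tool_pos: [0.6383, -0.0074, 0.1827]
tool_rot: [2.765, -1.482, 0.008]
contact_force: [-0.3, 0.2, -4.5]
opening: 0.0128
```

No contact, and the mouths are about 5 mm below the pin tips, past the taper. Continuing slowly.

jog_arm:
  steps:
    - {"dx": 0,"dy": 0,"dz": -0.03,"twist": 0}
    - {"dx": 0,"dy": 0,"dz": -0.06,"twist": 0}
    - {"dx": 0,"dy": 0,"dz": -0.08,"twist": 0}

```text
t: 8.78
tool_pos: [0.6382, -0.0074, 0.1778]
tool_rot: [2.765, -1.482, 0.008]
contact_force: [-0.8, -0.1, -4.8]
opening: 0.0124
```

Run:
```python
from h import *
im=grab('wrist','w6'); s=grab('scene','s6');st()
cv2.imwrite('pics/c8.png',np.hstack([cv2.resize(im['frame'][10:90,240:320,::-1],(480,480),interpolation=3),cv2.resize(s['frame'][300:380,270:340,::-1],(315,480),interpolation=3)]))
```

```text
t 8.875
q [-0.1255  0.1191  1.6332 -0.0059  1.3864  2.4301]
dq [-0.0006 -0.0009 -0.0023  0.0005  0.0018  0.0001]
effort [-2.50000e-03 -4.40363e+01 -3.86128e+01 -4.26000e-02 -4.68000e-02
  0.00000e+00]
tool_pos [ 0.6382 -0.0074  0.1777]
tool_rot [ 2.7653 -1.4816  0.0075]
contact_force [-0.4056  0.3351 -4.9533]
wrist_torque [ 0.0639  0.0475 -0.0017]
opening 0.0126
```

View pics/c8.png

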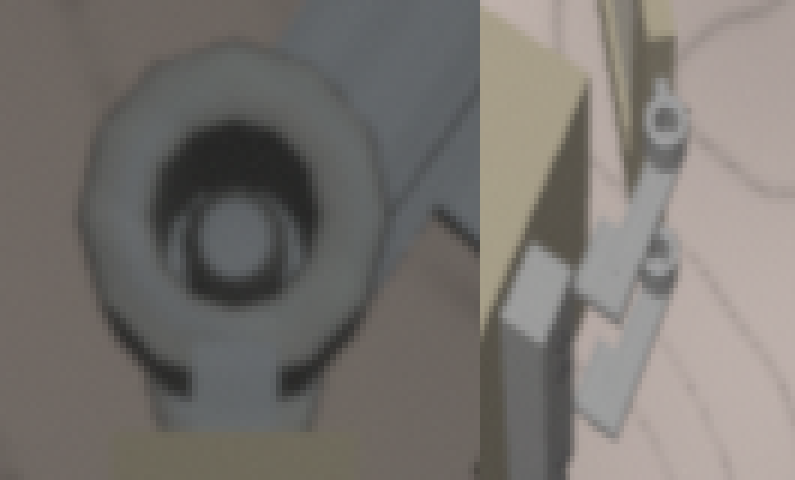

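The pin is inside the upper bore (end disc at crop 236,230) and the lower socket is on its pin too. About 7 mm left, so I'll continue until I feel the shoulder.

jog_arm:
  steps:
    - {"dx": 0,"dy": 0,"dz": -0.03,"twist": 0}
    - {"dx": 0,"dy": 0,"dz": -0.05,"twist": 0}
    - {"dx": 0,"dy": 0,"dz": -0.08,"twist": 0}

```text
t: 9.25
tool_pos: [0.6382, -0.0074, 0.1729]
tool_rot: [2.765, -1.482, 0.008]
contact_force: [-0.4, 0.3, -4.3]
opening: 0.0128
```

jog_arm:
  steps:
    - {"dx": 0,"dy": 0,"dz": -0.02,"twist": 0}
    - {"dx": 0,"dy": 0,"dz": -0.035,"twist": 0}

```text
t: 9.5
tool_pos: [0.6382, -0.0074, 0.1706]
tool_rot: [2.765, -1.482, 0.008]
contact_force: [-1.2, -0.6, -4.6]
opening: 0.0125
```

jog_arm:
  steps:
    - {"dx": 0,"dy": 0,"dz": -0.01,"twist": 0}
    - {"dx": 0,"dy": 0,"dz": -0.02,"twist": 0}

```text
t: 9.75
tool_pos: [0.6384, -0.0073, 0.1701]
tool_rot: [2.766, -1.482, 0.009]
contact_force: [-1.0, 1.1, -1.0]
opening: 0.0127
```

jog_arm:
  steps:
    - {"dx": 0,"dy": 0,"dz": -0.01,"twist": 0}
    - {"dx": 0,"dy": 0,"dz": -0.01,"twist": 0}

```text
t: 10.0
tool_pos: [0.6386, -0.0073, 0.17]
tool_rot: [2.766, -1.482, 0.009]
contact_force: [-1.8, -1.2, 0.3]
opening: 0.0126
```

Run:
```python
from h import *
im=grab('wrist','w7'); s=grab('scene','s7');st()
cv2.imwrite('pics/c9.png',np.hstack([cv2.resize(im['frame'][10:90,240:320,::-1],(480,480),interpolation=3),cv2.resize(s['frame'][300:380,270:340,::-1],(315,480),interpolation=3)]))
```

```text
t 10.1
q [-0.1253  0.1255  1.6394 -0.0059  1.3725  2.4303]
dq [-0.0003  0.0019 -0.0008  0.0004 -0.0008 -0.0005]
effort [-4.16700e-01 -4.14077e+01 -3.66387e+01 -7.00000e-03 -3.66700e-01
 -9.32000e-02]
tool_pos [ 0.6386 -0.0073  0.17  ]
tool_rot [ 2.7657 -1.4818  0.0095]
contact_force [-2.5132  0.6196  0.2978]
wrist_torque [-0.0764  0.1543 -0.0487]
opening 0.0127
```

View pics/c9.png

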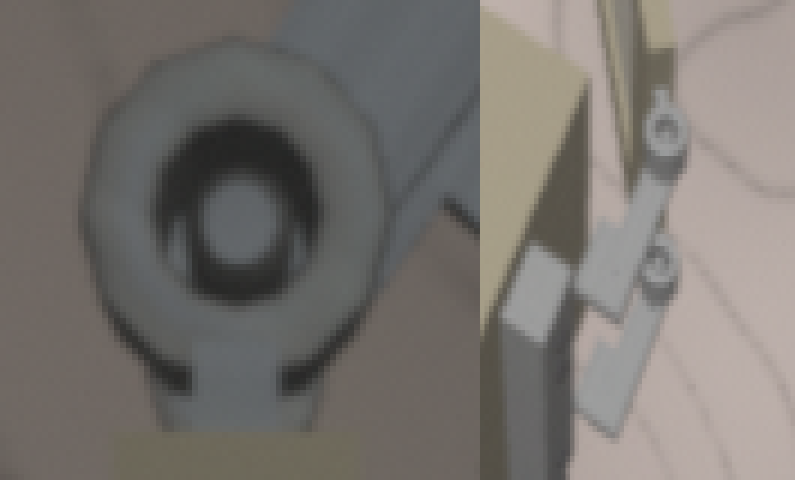

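View pics/w7.png

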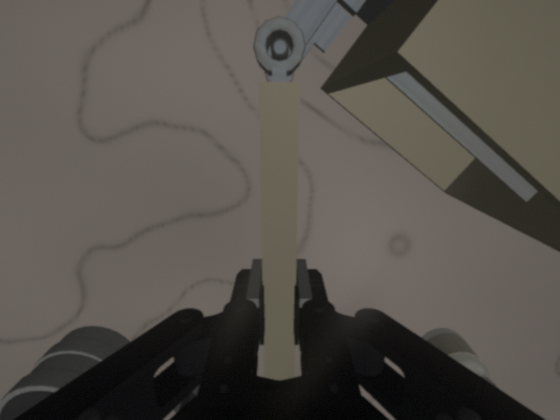

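Seated: TCP is at 0.170 (0.1705 expected), weight has come off, and the lateral force is under 3 N. Letting go and rising.

jog_arm:
  steps:
    - {"dx": 0,"dy": 0,"dz": 0,"twist": 0}
    - {"dx": 0,"dy": 0,"dz": 0,"twist": 0}
    - {"dx": 0,"dy": 0,"dz": 0,"twist": 0}
    - {"dx": 0,"dy": 0,"dz": 0,"twist": 0}
    - {"dx": 0,"dy": 0,"dz": 0,"twist": 0}
  gripper: 110

```text
t: 10.72
tool_pos: [0.6386, -0.0073, 0.17]
tool_rot: [2.766, -1.482, 0.01]
contact_force: [-0.2, -0.8, 1.1]
opening: 0.0484
```

jog_arm:
  steps:
    - {"dx": 0,"dy": 0,"dz": 0.3,"twist": 0}
    - {"dx": 0,"dy": 0,"dz": 0.7,"twist": 0}
    - {"dx": 0,"dy": 0,"dz": 1.1,"twist": 0}
    - {"dx": 0,"dy": 0,"dz": 1.5,"twist": 0}

```text
t: 11.22
tool_pos: [0.639, -0.0074, 0.2626]
tool_rot: [2.766, -1.482, 0.012]
contact_force: [0.1, -0.4, -0.6]
opening: 0.0484
```

Run:
```python
from h import *
im=grab('wrist','w8'); s=grab('scene','s8');st()
```

```text
t 11.325
q [-0.1253  0.0636  1.5446 -0.0058  1.5207  2.4295]
dq [-0.0014  0.0221  0.0511  0.     -0.0266 -0.0014]
effort [-1.55000e-02 -3.84594e+01 -3.57792e+01 -1.95000e-02  1.64900e-01
 -8.00000e-04]
tool_pos [ 0.6406 -0.0075  0.2657]
tool_rot [ 2.7684 -1.4832  0.022 ]
contact_force [1.1443 0.7893 0.4788]
wrist_torque [ 0.0228 -0.0118 -0.0062]
opening 0.0483
```

View pics/w8.png

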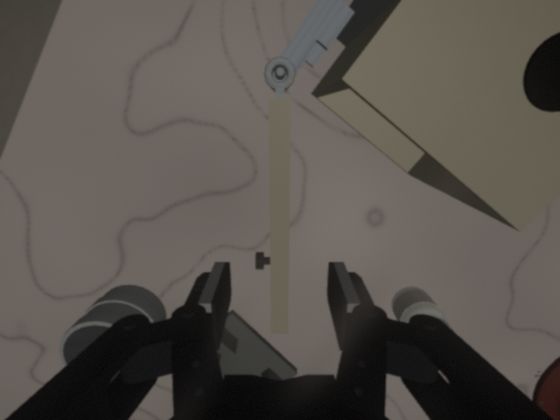

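View pics/s8.png

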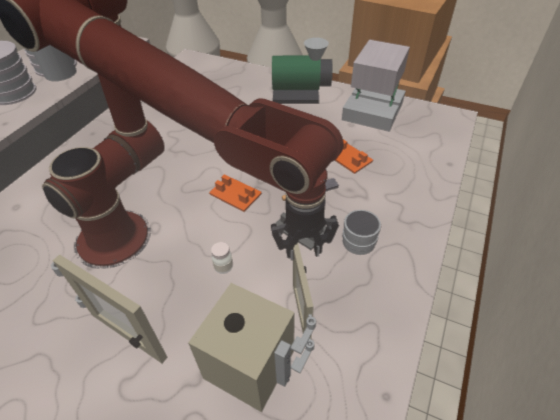

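The door hangs on its own, with the knob at (262,260) in the wrist view on the outer side. I'll close the fingers, move to the outer side near the free end, and sweep the door shut with the fingertips above knob height.

jog_arm:
  steps:
    - {"dx": 0.1,"dy": 0.5,"dz": 0.1,"twist": 0}
    - {"dx": 0.2,"dy": 1.03,"dz": 0.1,"twist": 0}
    - {"dx": 0.2,"dy": 1.03,"dz": 0.0,"twist": 0}
    - {"dx": 0.2,"dy": 1.03,"dz": 0,"twist": 0}
    - {"dx": 0.2,"dy": 1.03,"dz": 0,"twist": 0}
  gripper: 255
  newtons: 40

```text
t: 11.95
tool_pos: [0.6524, 0.0534, 0.2651]
tool_rot: [2.767, -1.484, 0.021]
contact_force: [-0.1, -0.3, -0.0]
opening: -0.0001
```

Run:
```python
from h import *
w=grab('wrist','w9'); st()
H=np.array([.6978,-.0957]); o=ctrl.get_obs()['tool_pos'][:2]
for psi in (-56.4,-50,-45,-40,-35,-30,-25,-20,-15,-10,-5,-3.5):
    p=np.radians(psi); t=H-.15*np.array([np.cos(p),np.sin(p)])+.0215*np.array([-np.sin(p),np.cos(p)]); print(psi,t.round(4),((t-o)/.06).round(2))
```

```text
t 12.0
q [-0.0289  0.0971  1.5096 -0.0072  1.5232  2.5271]
dq [ 0.0002 -0.0015 -0.0045 -0.001   0.003   0.0024]
effort [ 1.81100e-01 -4.16341e+01 -3.73890e+01 -1.64000e-02 -3.38000e-02
 -1.50000e-03]
tool_pos [0.6525 0.0534 0.2653]
tool_rot [ 2.7672 -1.4846  0.0213]
contact_force [-1.052  -0.6113  0.4792]
wrist_torque [ 0.0219 -0.0274  0.0439]
opening -0.0001
-56.4 [0.6327 0.0411] [-0.33 -0.2 ]
-50 [0.6179 0.033 ] [-0.58 -0.34]
-45 [0.6069 0.0256] [-0.76 -0.46]
-40 [0.5967 0.0172] [-0.93 -0.6 ]
-35 [0.5873 0.0079] [-1.09 -0.76]
-30 [ 0.5786 -0.0021] [-1.23 -0.92]
-25 [ 0.5709 -0.0128] [-1.36 -1.1 ]
-20 [ 0.5642 -0.0242] [-1.47 -1.29]
-15 [ 0.5585 -0.0361] [-1.57 -1.49]
-10 [ 0.5538 -0.0485] [-1.64 -1.7 ]
-5 [ 0.5502 -0.0612] [-1.7  -1.91]
-3.5 [ 0.5494 -0.0651] [-1.72 -1.97]
```

View pics/w9.png

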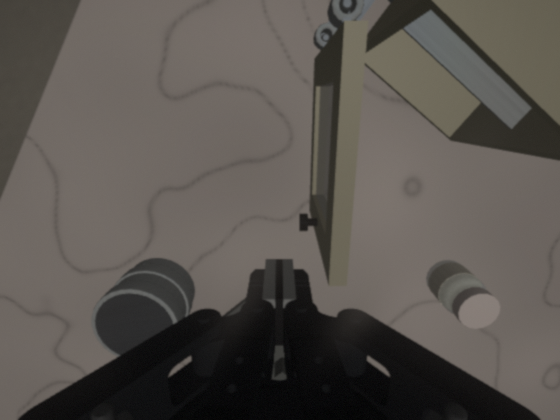

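jog_arm:
  steps:
    - {"dx": 0,"dy": 0,"dz": -0.6,"twist": 0}
    - {"dx": 0,"dy": 0,"dz": -1.2,"twist": 0}
    - {"dx": 0,"dy": 0,"dz": -1.4,"twist": 0}
    - {"dx": 0,"dy": 0,"dz": -1.4,"twist": 0}

```text
t: 12.5
tool_pos: [0.6522, 0.053, 0.1809]
tool_rot: [2.766, -1.485, 0.02]
contact_force: [0.5, -0.4, 0.1]
opening: -0.0001
```

jog_arm:
  steps:
    - {"dx": -0.1,"dy": -0.06,"dz": 0,"twist": 0}
    - {"dx": -0.2,"dy": -0.12,"dz": 0,"twist": 0}
    - {"dx": -0.33,"dy": -0.2,"dz": 0,"twist": 0}
    - {"dx": -0.45,"dy": -0.27,"dz": 0,"twist": 0.3}
    - {"dx": -0.58,"dy": -0.34,"dz": 0,"twist": 0.6}

```text
t: 13.12
tool_pos: [0.6169, 0.0322, 0.1814]
tool_rot: [2.842, -1.336, 0.021]
contact_force: [0.6, -1.4, 0.5]
opening: -0.0002
```

jog_arm:
  steps:
    - {"dx": -0.17,"dy": -0.11,"dz": 0,"twist": 0.5}
    - {"dx": -0.34,"dy": -0.25,"dz": 0,"twist": 1.0}
    - {"dx": -0.49,"dy": -0.41,"dz": 0,"twist": 1.5}
    - {"dx": -0.64,"dy": -0.57,"dz": 0,"twist": 2.0}
    - {"dx": -0.77,"dy": -0.75,"dz": 0,"twist": 2.5}

```text
t: 13.75
tool_pos: [0.5701, -0.0132, 0.1819]
tool_rot: [-3.064, 0.685, -0.022]
contact_force: [-0.4, 1.5, -0.1]
opening: 0.0002
```

Run:
```python
from h import *
w=grab('wrist','w10'); s=grab('scene','s10'); st()
H=np.array([.6978,-.0957]); o=ctrl.get_obs()['tool_pos'][:2]
for psi in (-25,-20,-15,-10,-5,-3.5,-1):
    p=np.radians(psi); t=H-.15*np.array([np.cos(p),np.sin(p)])+.0215*np.array([-np.sin(p),np.cos(p)]); print(psi,t.round(4),((t-o)/.06).round(2))
```

```text
t 13.85
q [-1.5490e-01 -5.1100e-02  1.8004e+00  8.0000e-04  1.3783e+00  1.8600e+00]
dq [ 0.0152  0.0174 -0.0158  0.0136 -0.0082  0.0633]
effort [-3.78800e-01 -3.41256e+01 -3.60282e+01 -6.47000e-02 -8.70000e-03
 -3.89600e-01]
tool_pos [ 0.5701 -0.0137  0.1819]
tool_rot [-3.0626  0.6916 -0.0218]
contact_force [ 0.7296 -0.3221  0.2103]
wrist_torque [ 0.0601  0.0427 -0.0011]
opening -0.0002
-25 [ 0.5709 -0.0128] [0.01 0.01]
-20 [ 0.5642 -0.0242] [-0.1  -0.18]
-15 [ 0.5585 -0.0361] [-0.19 -0.37]
-10 [ 0.5538 -0.0485] [-0.27 -0.58]
-5 [ 0.5502 -0.0612] [-0.33 -0.79]
-3.5 [ 0.5494 -0.0651] [-0.34 -0.86]
-1 [ 0.5482 -0.0716] [-0.36 -0.97]
```

View pics/w10.png

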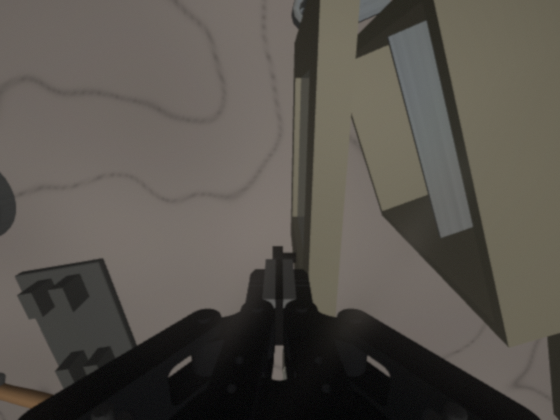

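View pics/s10.png

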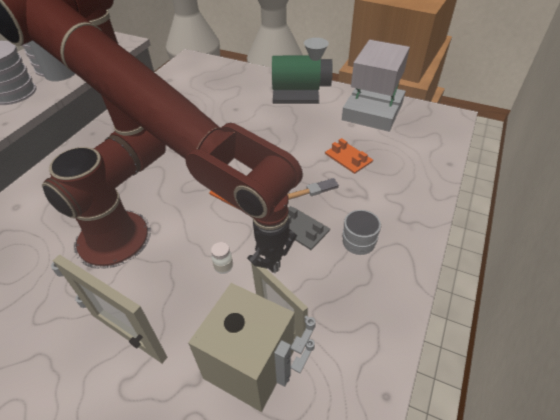

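The door is swinging along with the fingers, now around 25° open. Continuing more slowly to feel the rim.

jog_arm:
  steps:
    - {"dx": -0.1,"dy": -0.18,"dz": 0,"twist": 0.5}
    - {"dx": -0.19,"dy": -0.37,"dz": 0,"twist": 1.0}
    - {"dx": -0.25,"dy": -0.5,"dz": 0,"twist": 1.4}
    - {"dx": -0.28,"dy": -0.6,"dz": 0,"twist": 1.6}
    - {"dx": -0.3,"dy": -0.7,"dz": 0,"twist": 1.8}

```text
t: 14.48
tool_pos: [0.5521, -0.0556, 0.1822]
tool_rot: [-3.131, 0.205, -0.022]
contact_force: [-0.8, 0.0, -0.1]
opening: 0.0001
```

Run:
```python
from h import *
w=grab('wrist','w11'); st()
```

```text
t 14.525
q [-0.2385 -0.0885  1.8354  0.006   1.3815  1.4613]
dq [ 0.0094  0.003  -0.0031  0.0043 -0.0028  0.0689]
effort [ 8.35100e-01 -3.24688e+01 -3.61050e+01  1.57900e-01 -1.84000e-02
 -1.05800e-01]
tool_pos [ 0.552  -0.0562  0.1822]
tool_rot [-3.1313  0.204  -0.022 ]
contact_force [-0.2073  0.1536  0.1624]
wrist_torque [-0.0131 -0.0023 -0.0055]
opening -0.0003
```

View pics/w11.png

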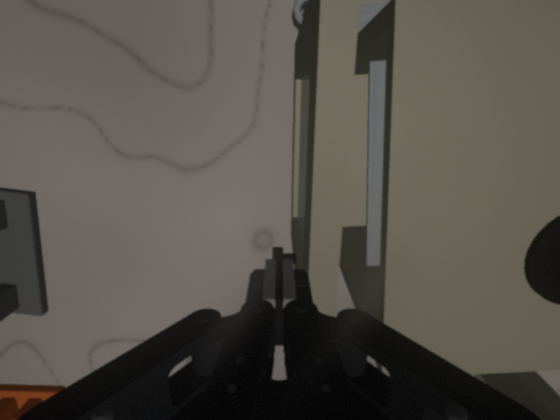

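jog_arm:
  steps:
    - {"dx": -0.01,"dy": -0.07,"dz": 0,"twist": 0.15}
    - {"dx": -0.02,"dy": -0.14,"dz": 0,"twist": 0.3}

```text
t: 14.78
tool_pos: [0.5509, -0.0646, 0.1823]
tool_rot: [-3.135, 0.12, -0.022]
contact_force: [-0.1, -0.1, -0.2]
opening: -0.0003
```

jog_arm:
  steps:
    - {"dx": 0,"dy": -0.06,"dz": 0,"twist": 0.1}
    - {"dx": 0,"dy": -0.1,"dz": 0,"twist": 0.1}

```text
t: 15.02
tool_pos: [0.5509, -0.0708, 0.1823]
tool_rot: [-3.136, 0.093, -0.022]
contact_force: [-0.1, 0.2, -0.1]
opening: 0.0001
```

jog_arm:
  steps:
    - {"dx": 0,"dy": -0.05,"dz": 0,"twist": 0.1}
    - {"dx": 0,"dy": -0.08,"dz": 0,"twist": 0.1}

```text
t: 15.28
tool_pos: [0.5508, -0.0732, 0.1823]
tool_rot: [-3.13, 0.064, -0.021]
contact_force: [-1.2, 11.5, 3.0]
opening: 0.0002
```

The rim stopped it at 11.5 N. Backing off and checking.

jog_arm:
  steps:
    - {"dx": 0,"dy": 0.15,"dz": 0,"twist": 0}
    - {"dx": 0,"dy": 0.5,"dz": 0,"twist": 0}
    - {"dx": 0,"dy": 1.1,"dz": 0.4,"twist": 0}
    - {"dx": 0,"dy": 1.6,"dz": 1.2,"twist": 0}
    - {"dx": 0,"dy": 1.6,"dz": 2.0,"twist": 0}

```text
t: 15.9
tool_pos: [0.5503, 0.0247, 0.3032]
tool_rot: [-3.13, 0.059, -0.02]
contact_force: [0.6, -0.6, -0.2]
opening: 0.0
```

jog_arm:
  steps:
    - {"dx": 0,"dy": 0.4,"dz": 0.3,"twist": 0}
    - {"dx": -0.4,"dy": 1.2,"dz": 0.5,"twist": 0}
    - {"dx": -0.8,"dy": 2.0,"dz": 0.5,"twist": 0}
    - {"dx": -0.8,"dy": 2.0,"dz": 0.5,"twist": 0}

```text
t: 16.4
tool_pos: [0.5013, 0.1472, 0.3339]
tool_rot: [-3.13, 0.051, -0.022]
contact_force: [0.1, -0.4, -0.2]
opening: -0.0
```

Run:
```python
from h import *
s=grab('scene','s12'); t=grab('top','t12'); st()
for tag,im in (('s',s),('t',t)):
    P=pts(im);X,Y,Z=P[...,0],P[...,1],P[...,2]
    m=(X>.46)&(X<.72)&(Y>-.13)&(Y<.0)&(Z>.188)&(Z<.2025)
    r=cv2.minAreaRect(P[m][:,:2].astype(np.float32)); print(tag,m.sum(),r,np.median(Z[m]))
    m=(X>.5)&(X<.72)&(Y>-.10)&(Y<.0)&(Z>.06)&(Z<.203); q=P[m]; print(q.shape, np.percentile(q[:,2],[95,99]) if len(q) else '')
a=s['frame'][260:380,190:350,::-1]; b=t['frame'][120:220,350:450,::-1]
cv2.imwrite('pics/c12.png',np.hstack([cv2.resize(a,(480,360),interpolation=3),cv2.resize(b,(310,360),interpolation=3)]))
```

```text
t 16.5
q [ 0.1341 -0.2441  1.7225  0.0077  1.6485  1.7422]
dq [-0.0304  0.0125 -0.004   0.0031  0.0008  0.0023]
effort [ 9.88900e-01 -2.81377e+01 -3.82962e+01  7.82000e-02 -2.57000e-02
  6.80000e-03]
tool_pos [0.5023 0.1448 0.3332]
tool_rot [-3.1312  0.0573 -0.0208]
contact_force [-0.3572  0.2854 -0.2769]
wrist_torque [-0.0083  0.0211 -0.0137]
opening -0.0001
s 525 ((0.5888912677764893, -0.10844577848911285), (0.04490131512284279, 0.18032456934452057), 88.15973663330078) 0.19543346416465157
(488, 3) [0.19795758 0.19946766]
t 362 ((0.5859447717666626, -0.10685144364833832), (0.04414643347263336, 0.1783476173877716), 89.91712188720703) 0.19612819392611414
(664, 3) [0.19825195 0.2004941 ]
```

View pics/s12.png

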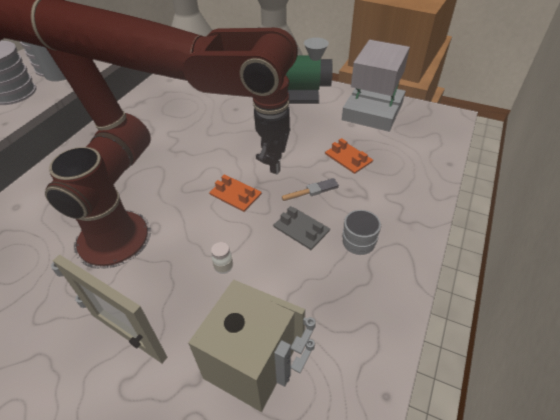

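View pics/c12.png

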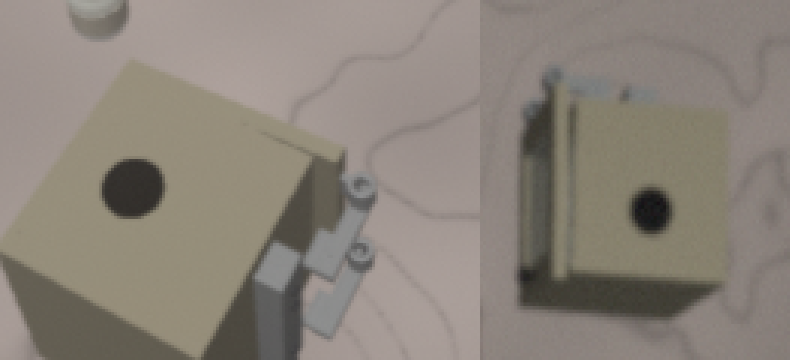

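The scene view shows the door shut against the front rim. The sockets are on the pins at about (310,323) and (310,345), and the stand is empty. One last check of seating height and the bystanders.

Run:
```python
from h import *
s=grab('scene','s13');a=load('s12');b=load('scene0');P=pts(s)
for v0,v1 in ((317,328),(339,350)):
    q=P[v0:v1,304:317].reshape(-1,3); q=q[abs(q[:,0]-.6978)<.015]; print(len(q),np.percentile(q[:,2],[50,90,97]).round(4))
for n,(u0,u1,v0,v1) in dict(jar=(205,240,238,275),sieve=(338,385,208,256),brush=(318,342,176,192),bigdoor=(50,165,255,365),cab=(190,290,290,400)).items():
    d=abs(s['frame'][v0:v1,u0:u1].astype(int)-b['frame'][v0:v1,u0:u1]).mean(); print(n,d.round(2))
print('door move',abs(s['frame'][285:370,260:330].astype(int)-a['frame'][285:370,260:330]).mean(), ctrl.get_obs()['dq'].round(3), ctrl.get_obs()['contact_force'].round(2))
```

```text
108 [0.1651 0.1684 0.1695]
140 [0.0586 0.1447 0.1468]
jar 2.97
sieve 2.62
brush 2.83
bigdoor 2.67
cab 2.69
door move 0.636750700280112 [-0.02   0.008 -0.004  0.002  0.002  0.003] [ 0.8  -0.63  0.21]
```

The upper socket's top reads 0.1684 m against 0.168 expected fully down. The bystanders are unchanged beyond image noise, and the door is still. Handing in.

Run:
```python
from h import *
print(ctrl.finish_job())
```

```text
the job is handed in; nothing more can be done
None
```

The door is hung on the cabinet and shut, and I handed the job in at about 16.5 s of robot time. I pinched the smaller door by its top edge, lifted it out of the grey stand and brought it in about 53° open. I lined the bore up with the pin through the wrist camera and lowered it in small steps. It met nothing until the shoulder, where about 4 N of its weight came off. Then I let go and swung it shut from the outer face; the rim stopped it at 11.5 N.

**Last checks:**
- **Upper hinge:** the socket's top reads 0.1684 m, against 0.168 m expected when fully down.
- **Lower hinge:** I confirmed this one only by eye in the scene picture, and through the rigid door. Its depth reading was too mixed to use.
- **Shut:** the door rests on the rim at its free edge and slants about 2–3° to the cabinet front, leaving a slight wedge at the hinge side. That matches the roughly 9 mm between the hinge line and the rim.
- **Bench:** the jar, sieves, brush and larger door look unchanged. I did not compare the orange look-alikes, beyond seeing them in place in the last picture.
- **Robot:** it was clear of everything, with contact force near zero.

**Disagreement:** the fixed top camera placed the pins about 6–7 mm from where the scene and wrist cameras did. I went by the wrist camera, and the clean fit bore it out.

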